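Load a jar lid into the pop-out steriliser tray

ROBOT

A 6-joint arm with a two-finger parallel gripper is mounted at the origin on the work surface. World frame = base frame: x ahead of the robot, y to its left, z up, the work surface at z = 0. Lengths are in m, angles in rad, forces in N, time in s.
With the tool pointing down it reaches from about 0.425 to 0.95 m from the base axis. Payload 3.5 kg.
Tool frame: the origin (TCP) lies midway between the tips of the shut fingers; the grasp point (between the pads) lies 19 mm behind it; z points along the fingers, y is the line along which they close (so a half turn about z gives the same grasp; the last joint's range is limited). The gripper opens to 85 mm and grips with 20 to 120 N. Pads are 22 mm wide; open, the fingers measure 114 mm over their backs; the gripper's body (76 mm by 85 mm) begins 54 mm behind the grasp point. The pads swing forward as they close: fully open they stand 13 mm farther back than shut.
Start: joints at [1.006, 0.286, 1.577, -0, 1.279, -0.15], TCP at [0.272, 0.618, 0.196] pointing down, gripper open.
Joint ranges: [-2.77, 2.77], [-0.9, 2.22], [0.21, 2.48], [-1.53, 4.67], [0.24, 2.81], [-2.84, 2.84]. Speed limits (rad/s): [2.79, 2.79, 3.14, 3.14, 3.14, 3.14].

INTERFACE

Orientations are given as a unit quaternion [x, y, z, w].
In Python, from plant import ctrl, cams, order gives the robot as it stands.
- The arm moves only by the tool move_arm, never from a script. Its argument "plan" is one flat list of numbers, 7 for each row, row after row: the shift along the world's x, y, z in mm, then the turn, a rotation vector about the world's x, y, z in degrees, then the finger opening in mm, from 0 to 85.4. A call has 1 to 12 rows; each row shifts and turns the commanded pose from where the row before left it; what a row does not reach is not made up. A row lasts 1/10 s, in which the tool goes at most 50 mm and 8.59 degrees, less where a joint would pass 70% of its speed; a pose out of reach is approached as far as the arm can. A call is refused whole if a number of a shift passes 50 or a number of a turn 8.59, either way. A call with a gripper value outside its range is refused whole. The fingers move at their own pace and stop on an object; "newtons" is the grip in N (left out, the last holds). Time passes only in rows, so rows that do not move let the fingers close. It gives the time, the measured TCP pose, the force, the opening and the grip force at its end, in the units of the state.
- ctrl.get_state(): the state, without advancing time (a new reading comes with each control period).
- cams.read_camera(name): name is "scene" or "top" or "wrist"; returns a dict with "color" (384x512x3 uint8, red, green, blue), "fov_y" (degrees; the focal length in pixels is half the picture's height over the tangent of half this angle, whatever the lens; pixels are square), "cx", "cy" (the principal point, pixels), "k1" (the pictures are not rectified: a ray, as slopes to the right and down, at radius r is drawn at 1 + k1 r^2 times it, then the intrinsics apply), "origin" and "orientation" of the camera in the world; the wrist camera has in their place "T_tool_cam" (4x4, takes a point from camera to tool coordinates, whose origin is the TCP and whose axes are the flange's). Camera axes: x right, y up, looking along -z (the intrinsics and any distortion apply to the point x, -y, -z); pixel columns grow to the right and rows downward; lengths in m; the calibration is good to about 2 mm. A picture is of the moment at which its call begins: read the wrist's pose just before it. There is no depth.
- order.sign_off(): hands the job in; it is judged then, once.
The state is a dict: "time": time; "qpos": joint angles; "dq": joint speeds; "joint_efforts": joint torques, N m; "eef_pos": TCP position; "tcp_rot": TCP orientation; "contact_force": force on the tool from outside, world axes, zero at the start; "wrist_torque": the same for the moment, N m; "opening": opening from 0.0 (shut) to 1.0 (fully open); "finger_force": force on a finger pad.
Only numpy, scipy, OpenCV 4.12 (cv2) and the standard library are available. Lean on these libraries where they do the work, as an engineer would, in place of code of your own. Each camera call takes 0.05 s, during which the arm holds its last target. There are 200 camera calls.

TASK

Press the green release on top of the white lid steriliser so that its tray pops out. Set the gold jar lid down flat in the round blue-rimmed well of the tray (place it, do not drop it), then push the tray gently home by its black bar, feeling for the click, so that it stays shut when you let go. Leave the other lids, the jars, the funnel and the spoon where they are.

Things in the scene. Friction and masses are not known exactly. Their poses are not given: they have to be found in the camera images.
- front (a point): White steel steriliser, a fixed low box 240 wide, 230 deep, 80 high; place and yaw vary (within 0.2 rad). This point lies on the table under the middle of its front face; x points into the box, square to the front, y along the front, z up. The tray runs out along -x through an opening 172 wide in the front.
- tray (a joint): How far the tray stands out, m: 0 (within 1 mm) latched, 0.11 popped out, negative when pushed in further. A spring pushes it out: 4 N open, 5.5 N shut. The catch floats: the tray clicks only when pushed 2 to 22 mm BEYOND 0 (differs by unit, cannot be seen). After the click, let go, it comes back to 0 and stays; without it, it pops right out again.
- bar_face (a point): Middle of the front face of the tray's black push bar: 100 wide, 24 high, 34 proud of the grey tray front; centre 42 above the table. Axes as front; push along +x. Push force: 4 to 8 N on the way, rising to 11 to 12 N over the last 6 mm before the click, then back to 6 N; 2 to 3 mm later a rubber buffer adds 5 N per mm. Over 25 N damages the tray.
- well (a point): Centre of the round well, on the tray's flat floor, 20 above the table; inner diameter 70, blue rim 5 high, 3 wide. 89 behind the bar face: 55 in front of front with the tray out, inside the box when shut. The grey tray front, 47 to 55 before this point, rises to 70 above the table; the tray is 160 wide inside, side walls 20 high. Axes as front.
- release_top (a point): Middle of the top of the round green release button, diameter 30, on the steriliser's top; 98 above the table when up. Press straight down: 3 N to start, 6 N at 6 mm, where the tray is let go, 10 N at the end of its 14 mm. It springs back, and dips by itself as the tray clicks home. Over 25 N damages it.
- gold_lid: Gold (brass-coloured) round jar lid, a disc of diameter 58, height 16, about 25 g, lying on the table top side up. Origin at the centre of its underside, z up. Its place is swapped at random with those of the white and blue lids.
- white_lid: White lid of the same size; leave alone. Origin at the centre of its underside.
- blue_lid: Blue lid of the same size; leave alone. Origin at the centre of its underside.
- jar0: Dark red full jar, diameter 72, height 125, steel cap; leave alone. Origin at the centre of its underside.
- jar1: Another such jar; leave alone.
- jar2: Another such jar; leave alone.
- funnel: Orange jar funnel, wide end up, diameter 112, height 75; leave alone. Origin under its centre.
- spoon: Long spoon lying on the table; leave alone. Origin near its middle, x along it.
There are look-alikes about, which are no part of the job. Of the things that look like the gold_lid, the smallest one is meant.

How it is judged:
By the outcome, as a careful person would: the job done as asked, in the order asked, and still so for the second after the job is handed in, with the robot touching nothing.
It also fails if it takes over 72 s, if anything falls off the work surface, if the arm or the gripper's body presses on something with over 40 N, if the wrist force passes 120 N, or if a joint passes its speed limit or range.

## Working session

There is one attempt and no reset: what is moved stays moved. The work goes in short steps, Python scripts to look and compute and a tool call to move; the robot and the scene stay as the last step left them, time stands still between calls to the robot, and variables do not carry over. Pictures are saved under pics/ and viewed, at most 10 in all, crops included, and the job is handed in when it is done.

Besides the shell and the picture viewer there is one more tool, called after "Call:" by a JSON object that holds its "op" and its "data". move_arm: Moves the arm, as the interface text tells. Its arguments: {"type":"object","properties":{"plan":{"type":"array","items":{"type":"number"}},"newtons":{"type":"number"}},"required":["plan"]}

```bash
mkdir -p pics; ls; cat > h.py <<'E'
import numpy as np, cv2
from plant import ctrl, cams, order
from scipy.spatial.transform import Rotation as R
def cam(n):
    s=ctrl.get_state(); c=cams.read_camera(n)
    if 'T_tool_cam' in c:
        T=np.eye(4); T[:3,:3]=R.from_quat(s['tcp_rot']).as_matrix(); T[:3,3]=s['eef_pos']
        T=T@np.array(c['T_tool_cam']); c['o']=T[:3,3]; c['R']=T[:3,:3]
    else:
        c['o']=np.array(c['origin']); q=np.array(c['orientation'])
        c['R']=R.from_quat(q).as_matrix() if q.size==4 else q.reshape(3,3)
    c['f']=c['color'].shape[0]/2/np.tan(np.radians(c['fov_y'])/2)
    c['bgr']=c['color'][:,:,::-1].copy(); return c
def ray(c,u,v):
    d=np.array([(u-c['cx'])/c['f'],(v-c['cy'])/c['f']]); p=d.copy()
    for _ in range(20): p=d/(1+c['k1']*(p@p))
    return c['R']@np.array([p[0],-p[1],-1.])
def onz(c,u,v,z):
    d=ray(c,u,v); return c['o']+d*(z-c['o'][2])/d[2]
def proj(c,P):
    q=c['R'].T@(np.array(P)-c['o']); s=np.array([q[0],-q[1]])/-q[2]
    s=s*(1+c['k1']*(s@s)); return s*c['f']+[c['cx'],c['cy']]
def save(c,n): cv2.imwrite('pics/'+n,c['bgr'])
E
python3 - <<'E'
from h import *
a=cam('scene');b=cam('top');w=cam('wrist')
for c in(a,b,w): print(c['o'].round(3),c['f'],c['k1'],c['R'].round(2).tolist())
im=np.vstack([np.hstack([a['bgr'],b['bgr']])])
save(a,'s0.png');save(b,'t0.png');save(w,'w0.png')
print(ctrl.get_state())
E
```

```text
pics
[ 1.485 -0.161  1.076] 462.48210360201307 0.01053873165193967 [[0.11, -0.72, 0.69], [0.99, 0.07, -0.08], [0.01, 0.69, 0.72]]
[ 0.452 -0.048  1.251] 382.02807742475665 0.002274493403018796 [[0.01, 1.0, -0.07], [-1.0, 0.0, -0.03], [-0.03, 0.07, 1.0]]
[0.208 0.645 0.372] 288.7684382914173 -0.03953671251209177 [[0.4, -0.88, -0.25], [0.92, 0.39, 0.11], [-0.0, -0.27, 0.96]]
{'time': 0.15, 'qpos': array([ 1.00601373e+00,  2.87022923e-01,  1.57781267e+00,  1.92216611e-05,
        1.27861609e+00, -1.50001775e-01]), 'dq': array([-0.00143111, -0.00306964, -0.00620885,  0.00068529, -0.00074037,
        0.00076049]), 'joint_efforts': array([ 8.77932434e-04, -4.06607044e+01, -2.93138999e+01, -1.56340748e-04,
        3.96963092e-03, -2.37349255e-06]), 'eef_pos': array([0.27168045, 0.61729296, 0.19523968]), 'tcp_rot': array([ 2.05909564e-01,  9.78570584e-01, -8.67561473e-04, -3.33793690e-04]), 'contact_force': array([-1.03009818,  0.26640391,  0.10771931]), 'wrist_torque': array([ 0.00654614,  0.03821814, -0.02681941]), 'finger_force': 0.0, 'opening': 1.0007541796375572}
```

View pics/s0.png

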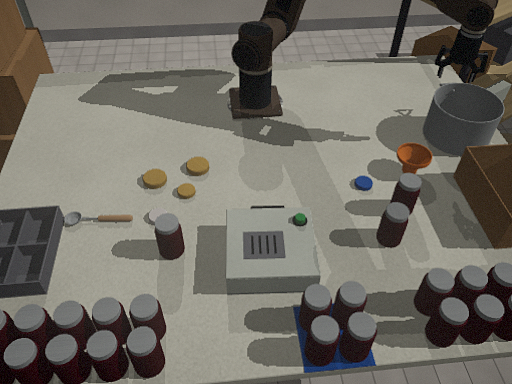

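View pics/t0.png

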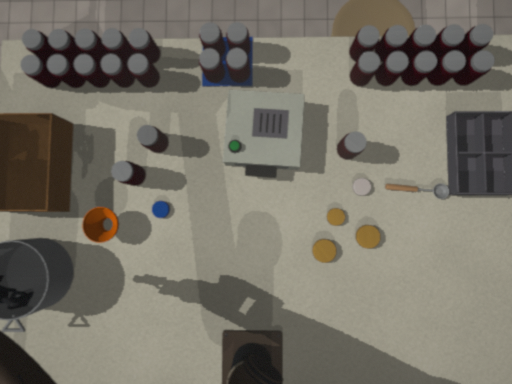

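The scene view shows the steriliser with its front (black bar) facing the robot. In the top view the bar is at (262,170) and the green button at (235,146). Three gold discs could be the lid: top (336,217), (368,237) and (324,250). The first looks smallest, so I'm checking sizes in a crop.

```bash
python3 - <<'E'
from h import *
b=cam('top'); a=cam('scene'); 
def blobs(c,lo,hi,z,mn=25):
    m=cv2.inRange(cv2.cvtColor(c['bgr'],cv2.COLOR_BGR2HSV),lo,hi)
    for k in cv2.findContours(m,cv2.RETR_EXTERNAL,cv2.CHAIN_APPROX_NONE)[0]:
        A=cv2.contourArea(k)
        if A>mn:
            e=cv2.fitEllipse(k); print(np.round(e[0],1),np.round(e[1],1),A,onz(c,*e[0],z).round(4), 'd',np.round(e[1][1]/c['f']*(c['o'][2]-z),4))
for n,c in(('top',b),('scene',a)):
    print(n,'gold');blobs(c,(12,110,80),(28,255,255),.014)
    print('green');blobs(c,(50,100,40),(85,255,255),.096,15)
    print('blue');blobs(c,(105,150,60),(130,255,255),.014)
# white top of box: polygon
h=cv2.cvtColor(b['bgr'],cv2.COLOR_BGR2HSV)
print(h[150,285],h[190,285],h[110,240],h[170,262], proj(b,[.7,0,.08]))
crop=cv2.resize(b['bgr'][80:265,215:400],None,fx=3.2,fy=3.2,interpolation=cv2.INTER_CUBIC)
cv2.imwrite('pics/c1.png',crop)
E
```

```text
top gold
[324.1 250.3] [21.8 22.9] 391.5 [ 0.3479 -0.23    0.014 ] d 0.0742
[367.7 236.2] [22.  23.6] 405.0 [ 0.3936 -0.3686  0.014 ] d 0.0763
[335.6 216.5] [15.7 17.2] 211.0 [ 0.4556 -0.2674  0.014 ] d 0.0558
[ 99.8 224.1] [34.8 35.4] 962.0 [0.4257 0.4986 0.014 ] d 0.1145
[400.6 187.4] [ 3.1 34.8] 69.5 [ 0.5499 -0.4755  0.014 ] d 0.1126
[ 46.1 209.8] [30.5 50.6] 38.0 [0.4715 0.6799 0.014 ] d 0.1638
[ 48.8 142.2] [ 2.  41.1] 46.0 [0.6969 0.6813 0.014 ] d 0.133
green
[234.1 145.2] [8.2 8.8] 55.0 [0.6714 0.0542 0.096 ] d 0.0266
blue
[160.2 209. ] [14.6 14.8] 168.0 [0.4764 0.3008 0.014 ] d 0.0479
[211.4  79.4] [ 9.3 17.8] 26.0 [0.9086 0.1394 0.014 ] d 0.0578
scene gold
[186.2 190.1] [12.9 17.2] 170.5 [ 0.4611 -0.2671  0.014 ] d 0.0394
[154.9 177.8] [17.5 22.6] 299.5 [ 0.3962 -0.3676  0.014 ] d 0.0519
[198.  165.2] [16.2 21.7] 268.5 [ 0.3496 -0.228   0.014 ] d 0.0498
[424.3 159.4] [11.4 12.6] 30.0 [0.3942 0.537  0.014 ] d 0.029
[549.  246.9] [ 23.9 263.3] 56.5 [0.7848 0.7606 0.014 ] d 0.6045
[409.2 151.7] [18.3 24.6] 234.5 [0.3514 0.4986 0.014 ] d 0.0564
[  7.3 136.7] [ 4.9 17.4] 53.5 [ 0.1405 -0.8903  0.014 ] d 0.04
[480.8  61.8] [18.8 41.4] 91.5 [-0.1877  1.0036  0.014 ] d 0.095
[21.1 51.9] [45.6 96.1] 2926.0 [-0.4438 -0.981   0.014 ] d 0.2206
green
[300.2 217.4] [ 7.5 10.3] 52.0 [0.6754 0.0548 0.096 ] d 0.0218
blue
[334.  345.5] [48.7 80.3] 427.0 [1.0117 0.0852 0.014 ] d 0.1844
[363.9 181.9] [10.8 16.6] 135.0 [0.4795 0.3037 0.014 ] d 0.0381
[ 33  21 149] [ 24  31 163] [ 35  21 147] [30 15 51] [252.02584136 137.05208433]
```

View pics/c1.png

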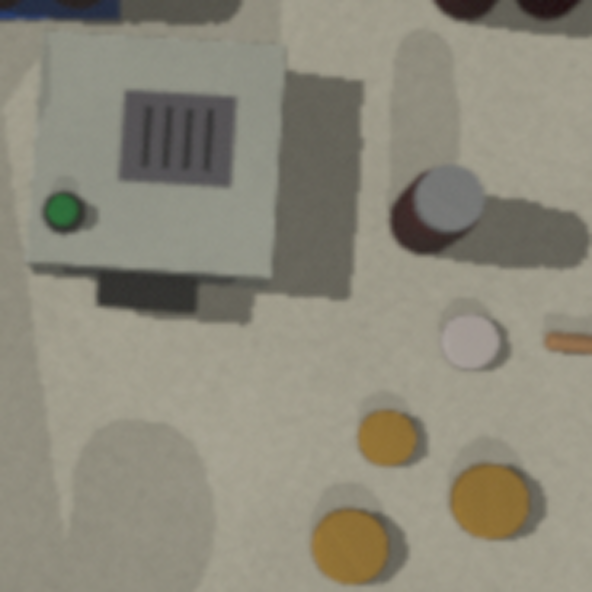

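The crop confirms it: the disc at top (336,217) measures about 56 mm, while the other two measure about 75 mm. So it is the gold_lid, near (0.458, -0.267). Next I work out the box pose and move above the button.

```bash
python3 - <<'E'
from h import *
b=cam('top')
f=lambda x,y,z:onz(b,215+x/3.2,80+y/3.2,z)
P=[f(32,264,.08),f(272,276,.08),f(284,42,.08),f(45,32,.08)]
for p in P: print(p.round(4))
y=P[0]-P[1]; print('yaw front',np.degrees(np.arctan2(-y[0],y[1])), 'len',np.linalg.norm(y))
x=P[3]-P[0]; x2=P[2]-P[1]; print(np.degrees(np.arctan2(x[1],x[0])),np.degrees(np.arctan2(x2[1],x2[0])))
print('front mid',(P[0]+P[1])/2,'bar corners',f(97,306,.054),f(196,314,.054))
print('white lid',f(470,342,.014),'jar',f(450,200,.125))
E
```

```text
[0.6201 0.0833 0.08  ]
[ 0.6089 -0.1484  0.08  ]
[ 0.8388 -0.1606  0.08  ]
[0.8498 0.0733 0.08  ]
yaw front -2.7718791863137056 len 0.23192491912733607
-2.4910453977987506 -3.0329524761407853
front mid [ 0.61452662 -0.0325478   0.08      ] bar corners [0.58224271 0.02138819 0.054     ] [ 0.57462702 -0.07609827  0.054     ]
white lid [ 0.55127483 -0.35240046  0.014     ] jar [ 0.67399307 -0.30860813  0.125     ]
```

Call:
{"op": "move_arm", "data": {"plan": [29, -40, 0, 0, 0, 4, 0, 29, -40, 0, 0, 0, 4, 0, 29, -40, 0, 0, 0, 4, 0, 29, -40, 0, 0, 0, 4, 0, 29, -40, 0, 0, 0, 4, 0, 29, -40, 0, 0, 0, 0, 0, 29, -40, 0, 0, 0, 0, 0, 29, -40, 0, 0, 0, 0, 0, 29, -40, 0, 0, 0, 0, 0, 29, -40, 0, 0, 0, 0, 0, 29, -40, 0, 0, 0, 0, 0, 29, -40, 0, 0, 0, 0, 0], "newtons": 30}}

```text
time: 1.5
eef_pos: [0.6209, 0.1359, 0.1965]
tcp_rot: [0.033, 0.999, 0.0, 0.0]
contact_force: [0.7, 1.2, 0.1]
opening: 0.001
finger_force: 0.0
```

Call:
{"op": "move_arm", "data": {"plan": [26, -40, -10, 0, 0, 1, 0, 26, -41, -10, 0, 0, 0, 0, 0, 0, -20, 0, 0, 0, 0, 0, 0, 0, 0, 0, 0, 0]}}

```text
time: 1.9
eef_pos: [0.6703, 0.0553, 0.1523]
tcp_rot: [0.025, 1.0, 0.0, -0.003]
contact_force: [-0.5, 0.1, -0.0]
opening: -0.001
finger_force: 0.0
```

```bash
python3 - <<'E'
from h import *
w=cam('wrist'); save(w,'w1.png'); print(ctrl.get_state()['eef_pos'], w['o'], proj(w,[.673,.0545,.098]))
m=cv2.inRange(cv2.cvtColor(w['bgr'],cv2.COLOR_BGR2HSV),(50,100,40),(85,255,255))
for k in cv2.findContours(m,0,1)[0]:
    if cv2.contourArea(k)>100:
        e=cv2.fitEllipse(k);print(e,cv2.boundingRect(k),onz(w,*e[0],.098))
E
```

```text
[0.67068532 0.0563527  0.15409045] [0.60215928 0.05864932 0.3294786 ] [253.24665331 199.58775505]
((254.3664093017578, 197.39193725585938), (35.50053787231445, 36.624019622802734), 11.516571044921875) (237, 179, 36, 37) [0.67112933 0.05553236 0.098     ]
```

View pics/w1.png

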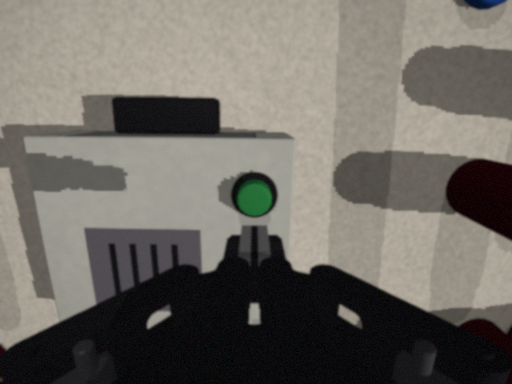

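The wrist view shows the button at (254,197), about (0.671, 0.0555), directly under the shut fingertips, with the bar at (166,115). Pressing now.

Call:
{"op": "move_arm", "data": {"plan": [0, 0, -20, 0, 0, 0, 0, 0, 0, -20, 0, 0, 0, 0, 0, 0, -8, 0, 0, 0, 0, 0, 0, -6, 0, 0, 0, 0, 0, 0, -4, 0, 0, 0, 0, 0, 0, -4, 0, 0, 0, 0, 0, 0, 0, 0, 0, 0, 0]}}

```text
time: 2.65
eef_pos: [0.672, 0.0569, 0.0944]
tcp_rot: [0.024, 1.0, -0.0, 0.0]
contact_force: [0.1, -0.1, 0.3]
opening: -0.0
finger_force: 0.0
```

Call:
{"op": "move_arm", "data": {"plan": [0, 0, -3, 0, 0, 0, 0, 0, 0, -3, 0, 0, 0, 0, 0, 0, -2, 0, 0, 0, 0, 0, 0, 0, 0, 0, 0, 0]}}

```text
time: 3.05
eef_pos: [0.6717, 0.0567, 0.0858]
tcp_rot: [0.024, 1.0, 0.0, -0.0]
contact_force: [-0.2, -0.1, 0.5]
opening: -0.002
finger_force: 0.0
```

```bash
python3 - <<'E'
from h import *
w=cam('wrist');t=cam('top');s=cam('scene')
cr=lambda i,x,y:cv2.resize(i[y:y+130,x:x+130],(390,390),interpolation=cv2.INTER_CUBIC)
cv2.imwrite('pics/c2.png',np.hstack([cr(w['bgr'],190,150),cr(s['bgr'],215,160)]))
st=ctrl.get_state();print(st['eef_pos'],st['contact_force'],st['joint_efforts'])
E
```

```text
[0.67206812 0.05673717 0.08640181] [ 1.32209516  0.08725613 -1.13277122] [-1.40931672e-03 -4.19603741e+01 -2.68995327e+01 -3.40679999e-04
  2.72211386e-03  2.56994213e-06]
```

View pics/c2.png

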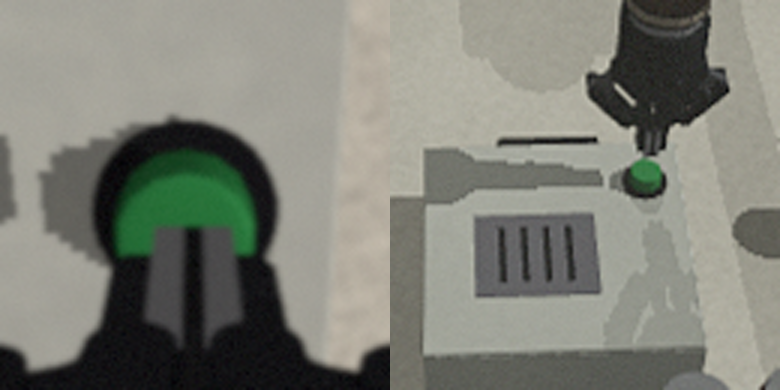

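```bash
python3 - <<'E'
from h import *
w=cam('wrist');s=cam('scene');st=ctrl.get_state();print(st['eef_pos'])
print('expected tip px',proj(w,st['eef_pos']),proj(s,st['eef_pos']))
def tri(a,b):
    A=[];B=[]
    for c,p in((w,a),(s,b)):
        d=ray(c,*p);d/=np.linalg.norm(d);M=np.eye(3)-np.outer(d,d);A.append(M);B.append(M@c['o'])
    return np.linalg.solve(sum(A),sum(B))
print('tip',tri((255,226),(302,209.5)))
g=[]
for c in(w,s):
    m=cv2.inRange(cv2.cvtColor(c['bgr'],cv2.COLOR_BGR2HSV),(50,100,40),(85,255,255)); k=max(cv2.findContours(m,0,1)[0],key=cv2.contourArea); print(cv2.boundingRect(k))
print('btn top', tri((252.5,225),(300.3,217.3)), onz(s,300.3,217.3,.098))
E
```

```text
[0.67213245 0.05677755 0.08652758]
expected tip px [254.04452062 220.0594399 ] [300.45485074 218.69511196]
tip [0.66420352 0.05889124 0.11625692]
(228, 199, 48, 37)
(295, 213, 11, 10)
btn top [0.67272665 0.05573952 0.09336528] [0.67655394 0.05468471 0.098     ]
```

The tips are about 10–25 mm above the button, so their true height is more than the TCP reading says, and the button is still up. I'm going down further by feel.

Call:
{"op": "move_arm", "data": {"plan": [0, 0, -3, 0, 0, 0, 0, 0, 0, -2, 0, 0, 0, 0, 0, 0, 0, 0, 0, 0, 0]}}

```text
time: 3.6
eef_pos: [0.6716, 0.0568, 0.0806]
tcp_rot: [0.024, 1.0, 0.0, -0.001]
contact_force: [0.3, 0.2, 0.1]
opening: 0.002
finger_force: 0.0
```

Call:
{"op": "move_arm", "data": {"plan": [0, 0, -2, 0, 0, 0, 0, 0, 0, -2, 0, 0, 0, 0, 0, 0, 0, 0, 0, 0, 0]}}

```text
time: 3.9
eef_pos: [0.6717, 0.0568, 0.0768]
tcp_rot: [0.024, 1.0, 0.0, -0.0]
contact_force: [-0.3, 0.1, -0.2]
opening: 0.007
finger_force: 0.0
```

Call:
{"op": "move_arm", "data": {"plan": [0, 0, -2, 0, 0, 0, 0, 0, 0, -2, 0, 0, 0, 0, 0, 0, 0, 0, 0, 0, 0]}}

```text
time: 4.2
eef_pos: [0.6717, 0.0568, 0.0728]
tcp_rot: [0.024, 1.0, 0.0, -0.0]
contact_force: [-0.6, 0.8, 0.5]
opening: 0.001
finger_force: 0.0
```

Call:
{"op": "move_arm", "data": {"plan": [0, 0, -2, 0, 0, 0, 0, 0, 0, -1, 0, 0, 0, 0, 0, 0, 0, 0, 0, 0, 0]}}

```text
time: 4.5
eef_pos: [0.6718, 0.0568, 0.07]
tcp_rot: [0.024, 1.0, 0.0, -0.0]
contact_force: [0.2, 0.7, -0.2]
opening: -0.001
finger_force: 0.0
```

Call:
{"op": "move_arm", "data": {"plan": [0, 0, -2, 0, 0, 0, 0, 0, 0, -1, 0, 0, 0, 0, 0, 0, 0, 0, 0, 0, 0]}}

```text
time: 4.8
eef_pos: [0.6718, 0.0567, 0.067]
tcp_rot: [0.024, 1.0, 0.0, -0.0]
contact_force: [0.6, 0.2, 0.9]
opening: -0.001
finger_force: 0.0
```

```bash
python3 - <<'E'
from h import *
w=cam('wrist');s=cam('scene')
cr=lambda i,x,y:cv2.resize(i[y:y+130,x:x+130],(390,390),interpolation=cv2.INTER_CUBIC)
cv2.imwrite('pics/c3.png',np.hstack([cr(w['bgr'],190,150),cr(s['bgr'],215,160)]))
print(ctrl.get_state()['contact_force'])
E
```

```text
[0.04364437 0.68696052 0.52320213]
```

View pics/c3.png

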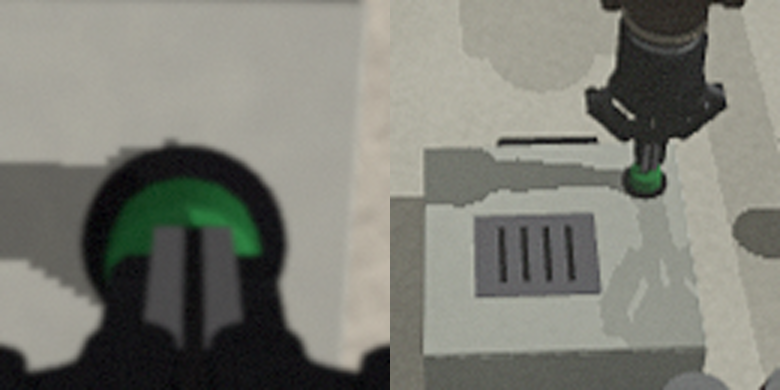

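The tips are now only just reaching the button, so they sit about 30 mm higher than the reported TCP. Continuing by feel.

Call:
{"op": "move_arm", "data": {"plan": [0, 0, -2, 0, 0, 0, 0, 0, 0, -1, 0, 0, 0, 0, 0, 0, 0, 0, 0, 0, 0]}}

```text
time: 5.2
eef_pos: [0.6718, 0.0567, 0.064]
tcp_rot: [0.024, 1.0, 0.0, -0.0]
contact_force: [-0.8, -0.5, -0.0]
opening: -0.001
finger_force: 0.0
```

Call:
{"op": "move_arm", "data": {"plan": [0, 0, -2, 0, 0, 0, 0, 0, 0, -1, 0, 0, 0, 0, 0, 0, 0, 0, 0, 0, 0]}}

```text
time: 5.5
eef_pos: [0.6722, 0.0568, 0.0619]
tcp_rot: [0.024, 1.0, -0.0, 0.0]
contact_force: [-0.5, -0.6, 3.5]
opening: 0.002
finger_force: 1.5
```

Call:
{"op": "move_arm", "data": {"plan": [0, 0, -2, 0, 0, 0, 0, 0, 0, -1, 0, 0, 0, 0, 0, 0, 0, 0, 0, 0, 0]}}

```text
time: 5.8
eef_pos: [0.6722, 0.0568, 0.0585]
tcp_rot: [0.024, 1.0, 0.0, 0.0]
contact_force: [-1.6, -0.1, 5.3]
opening: 0.002
finger_force: 2.4
```

Call:
{"op": "move_arm", "data": {"plan": [0, 0, -2, 0, 0, 0, 0, 0, 0, -2, 0, 0, 0, 0, 0, 0, 0, 0, 0, 0, 0]}}

```text
time: 6.1
eef_pos: [0.6722, 0.0567, 0.0552]
tcp_rot: [0.024, 1.0, -0.0, 0.0]
contact_force: [-2.5, 0.2, 7.0]
opening: -0.0
finger_force: 3.3
```

```bash
python3 - <<'E'
from h import *
t=cam('top');s=cam('scene');st=ctrl.get_state();print(st['contact_force'])
for c in(t,s): print(proj(c,[.5,-.027,.06]))
cv2.imwrite('pics/c4.png',np.hstack([cv2.resize(t['bgr'][120:250,195:325],(390,390)),cv2.resize(s['bgr'][120:250,195:325],(390,390))]))
save(t,'t4.png')
E
```

```text
[-3.0734881   0.36249806  5.97830782]
[260.47757119 201.69230781]
[263.35674316 183.5007402 ]
```

View pics/c4.png

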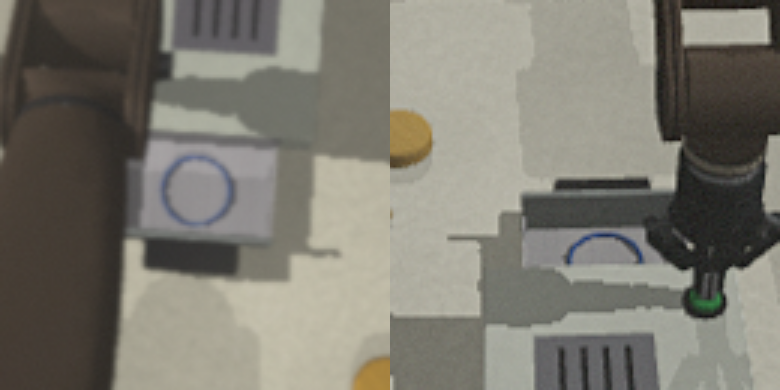

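The tray has popped out: the blue ring shows at about (198,190) in the top crop, and the button is depressed. Contact was at a reading of 0.0627, so the real tips are about 35 mm above the reported TCP, and I'll allow for that. Next: lift and go above the gold lid with the gripper open.

Call:
{"op": "move_arm", "data": {"plan": [0, 0, 40, 0, 0, 0, 0, 0, 0, 40, 0, 0, 0, 0, -23, -36, 10, 0, 0, 0, 40, -23, -36, 0, 0, 0, 0, 85, -24, -36, 0, 0, 0, 0, 85, -24, -36, 0, 0, 0, 0, 85, -24, -36, 0, 0, 0, 0, 85, -24, -36, 0, 0, 0, 0, 85, -24, -36, 0, 0, 0, 0, 85, -24, -36, 0, 0, 0, 0, 85, -24, -36, -20, 0, 0, 0, 85, 0, 0, 0, 0, 0, 0, 85]}}

```text
time: 7.4
eef_pos: [0.4541, -0.2696, 0.1213]
tcp_rot: [0.027, 1.0, 0.001, -0.002]
contact_force: [0.2, 0.7, 0.1]
opening: 0.992
finger_force: 0.0
```

```bash
cat > gold.py <<'E'
from h import *
def lid(c,z=.016):
    m=cv2.inRange(cv2.cvtColor(c['bgr'],cv2.COLOR_BGR2HSV),(12,110,80),(28,255,255))
    for k in cv2.findContours(m,0,1)[0]:
        if cv2.contourArea(k)>400:
            e=cv2.fitEllipse(k);print(np.round(e[0],1),np.round(e[1],1),onz(c,*e[0],z).round(4))
E
python3 - <<'E'
from gold import *
s=ctrl.get_state();print(s['eef_pos'],s['tcp_rot'],s['contact_force'])
w=cam('wrist');save(w,'w5.png');lid(w); print(proj(w,[.458,-.267,.016]))
t=cam('top'); print('well',onz(t,261,183.3,.025))
m=cv2.inRange(cv2.cvtColor(t['bgr'],cv2.COLOR_BGR2HSV),(100,90,40),(130,255,255))[150:215,220:310]
p=cv2.findNonZero(m); h=cv2.convexHull(p);e=cv2.fitEllipse(h);print(e,onz(t,e[0][0]+220,e[0][1]+150,.025))
E
```

```text
[ 0.45412577 -0.26957626  0.1213253 ] [ 2.69961068e-02  9.99632655e-01  9.87933902e-04 -2.18846184e-03] [0.18751327 0.67240356 0.11408376]
[ 71.2 272.7] [14.  88.2] [ 0.5478 -0.4799  0.016 ]
[257.1 183.1] [52.4 53.6] [ 0.4556 -0.2664  0.016 ]
[149.9 126.4] [75.4 81.3] [ 0.3939 -0.3664  0.016 ]
[293.1  66.8] [78.3 84.4] [ 0.348 -0.228  0.016]
[256.57756382 185.43581348]
well [ 0.56067987 -0.02775971  0.025     ]Traceback (most recent call last):
  File "<stdin>", line 6, in <module>
cv2.error: OpenCV(4.12.0) /io/opencv/modules/imgproc/src/convhull.cpp:143: error: (-215:Assertion failed) total >= 0 && (depth == CV_32F || depth == CV_32S) in function 'convexHull'
```

View pics/w5.png

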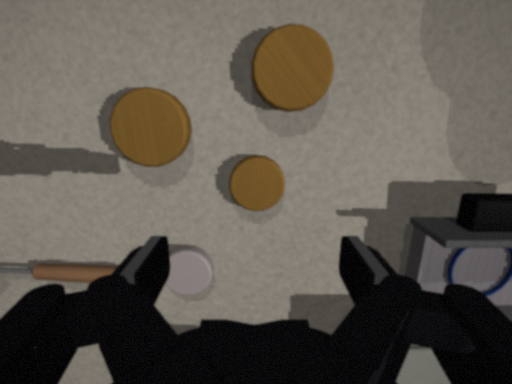

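The wrist view shows the gold lid at (257,183), about (0.456, -0.2665), with the two larger gold discs at (150,127) and (293,67) and the white lid at (190,272) clear of the fingers. Descending to grasp, still allowing for the 35 mm offset.

Call:
{"op": "move_arm", "data": {"plan": [2, 3, -40, 0, 0, 0, 75, 0, 0, -40, 0, 0, 0, 75, 0, 0, -40, 0, 0, 0, 75, 0, 0, -20, 0, 0, 0, 75, 0, 0, -5, 0, 0, 0, 75, 0, 0, -5, 0, 0, 0, 75, 0, 0, 0, 0, 0, 0, 75]}}

```text
time: 8.2
eef_pos: [0.4611, -0.2643, -0.0248]
tcp_rot: [0.024, 1.0, -0.001, 0.001]
contact_force: [0.8, -0.3, -0.1]
opening: 0.876
finger_force: 0.0
```

```bash
python3 - <<'E'
from gold import *
w=cam('wrist');s=cam('scene')
print(ctrl.get_state()['eef_pos']);lid(w)
p=(proj(s,[.456,-.267,.016])-[40,45]).astype(int)
cv2.imwrite('pics/c6.png',np.hstack([cv2.resize(w['bgr'],(520,390)),cv2.resize(s['bgr'][p[1]:p[1]+91,p[0]:p[0]+65],(279,390),interpolation=cv2.INTER_CUBIC)]))
E
```

```text
[ 0.46134041 -0.26493635 -0.02408485]
[246.  270.3] [ 27.1 101.5] [ 0.4735 -0.2691  0.016 ]
[257.9 203.9] [33.6 99.1] [ 0.4367 -0.2612  0.016 ]
[ 55.2 121.3] [117.5 160.1] [ 0.3919 -0.3541  0.016 ]
[326.9  39. ] [ 98.4 181.3] [ 0.3634 -0.2283  0.016 ]
```

View pics/c6.png

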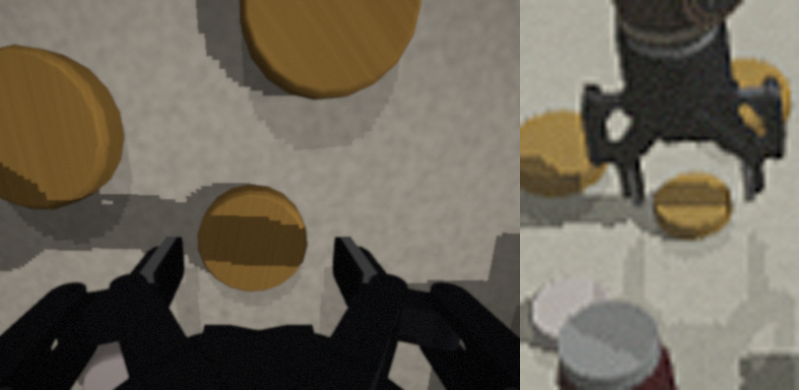

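The tips straddle the lid, which is at (252,237) in the crop, and are still above its top. I'm correcting x by about -5 mm, lowering 10 mm and closing.

Call:
{"op": "move_arm", "data": {"plan": [-3, -1, 0, 0, 0, 0, 75, -2, -1, -4, 0, 0, 0, 75, 0, 0, -4, 0, 0, 0, 75, 0, 0, -2, 0, 0, 0, 75, 0, 0, 0, 0, 0, 0, 75], "newtons": 25}}

```text
time: 8.8
eef_pos: [0.4546, -0.266, -0.0362]
tcp_rot: [0.024, 1.0, 0.0, -0.0]
contact_force: [0.1, 0.5, -0.4]
opening: 0.877
finger_force: 0.0
```

Call:
{"op": "move_arm", "data": {"plan": [0, 0, 0, 0, 0, 0, 50, 0, 0, 0, 0, 0, 0, 50, 0, 0, 0, 0, 0, 0, 50, 0, 0, 0, 0, 0, 0, 50, 0, 0, 0, 0, 0, 0, 50]}}

```text
time: 9.3
eef_pos: [0.4552, -0.2664, -0.0355]
tcp_rot: [0.024, 1.0, -0.0, 0.0]
contact_force: [-0.3, -0.2, 1.2]
opening: 0.66
finger_force: 26.7
```

```bash
python3 - <<'E'
from gold import *
w=cam('wrist');s=cam('scene')
print(ctrl.get_state()['eef_pos'])
p=(proj(s,[.456,-.267,.016])-[40,45]).astype(int)
cv2.imwrite('pics/c7.png',np.hstack([cv2.resize(w['bgr'],(520,390)),cv2.resize(s['bgr'][p[1]:p[1]+91,p[0]:p[0]+65],(279,390),interpolation=cv2.INTER_CUBIC)]))
E
```

```text
[ 0.45522463 -0.26639807 -0.0354933 ]
```

Call:
{"op": "move_arm", "data": {"plan": [0, 0, 10, 0, 0, 0, 50, 0, 0, 35, 0, 0, 0, 50, 0, 0, 45, 0, 0, 0, 50, 15, 34, 25, 0, 0, 0, 50, 15, 34, 0, 0, 0, 0, 50, 15, 34, 0, 0, 0, 0, 50, 15, 34, 0, 0, 0, 0, 50, 15, 34, 0, 0, 0, 0, 50, 15, 34, 0, 0, 0, 0, 50, 15, 34, 0, 0, 0, 0, 50, 0, 0, 0, 0, 0, 0, 50]}}

```text
time: 10.5
eef_pos: [0.5609, -0.0247, 0.0799]
tcp_rot: [0.022, 1.0, 0.0, 0.0]
contact_force: [0.4, -1.0, -1.4]
opening: 0.661
finger_force: 27.0
```

```bash
python3 - <<'E'
from gold import *
w=cam('wrist');t=cam('top')
print(ctrl.get_state()['eef_pos'])
lid(w,.13)
m=cv2.inRange(cv2.cvtColor(w['bgr'],cv2.COLOR_BGR2HSV),(100,90,30),(130,255,255))
p=cv2.findNonZero(m);print(0 if p is None else cv2.boundingRect(p)); print('well proj',proj(w,[.560,-.029,.025]))
cv2.imwrite('pics/c8.png',np.hstack([cv2.resize(w['bgr'],(520,390)),cv2.resize(t['bgr'][140:230,225:290],(279,390),interpolation=cv2.INTER_CUBIC)]))
E
```

```text
[ 0.55979855 -0.02755997  0.07950073]
[254.1 253.8] [108.8 111.2] [ 0.5588 -0.0246  0.13  ]
(211, 154, 89, 60)
well proj [248.79514292 194.95843656]
```

View pics/c8.png

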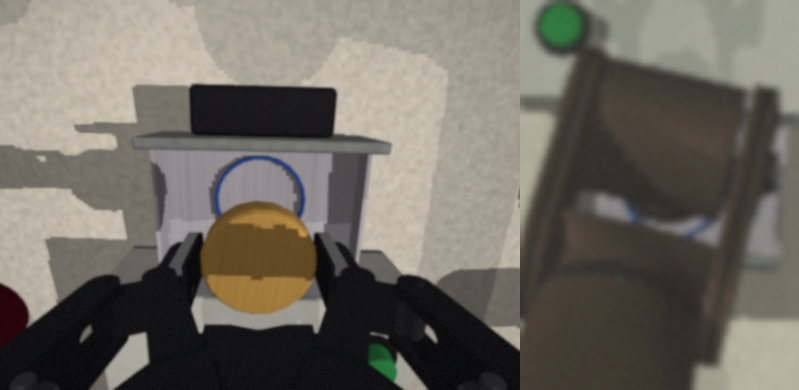

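The lid is held level at (259,257) in the crop, with the ring just ahead. I'm refining the ring centre from its visible extents.

```bash
python3 - <<'E'
from gold import *
w=cam('wrist');print(ctrl.get_state()['eef_pos'])
m=cv2.inRange(cv2.cvtColor(w['bgr'],cv2.COLOR_BGR2HSV),(100,90,30),(130,255,255))
n,l,st,ce=cv2.connectedComponentsWithStats(m)
print(st[1:])
p=np.argwhere(m[:235]>0)[:,::-1]
P=np.array([onz(w,*q,.025) for q in p])[:,:2]
A=np.c_[2*P,np.ones(len(P))];x=np.linalg.lstsq(A,(P**2).sum(1),rcond=None)[0]
r=np.sqrt(x[2]+x[:2]@x[:2]);print(x[:2],r)
k=abs(np.linalg.norm(P-x[:2],axis=1)-r)<.004;A=A[k];x=np.linalg.lstsq(A,(P[k]**2).sum(1),rcond=None)[0];print(x[:2],np.sqrt(x[2]+x[:2]@x[:2]),k.mean())
E
```

```text
[ 0.55957813 -0.02835193  0.07938839]
[[215 155  89  62 570]]
[ 0.56228802 -0.02348528] 0.03581670014106289
[ 0.56228802 -0.02348528] 0.03581670014106289 1.0
```

Call:
{"op": "move_arm", "data": {"plan": [3, 2, 0, 0, 0, 0, 50, 0, 0, -30, 0, 0, 0, 50, 0, 0, -30, 0, 0, 0, 50, 0, 0, -18, 0, 0, 0, 50, 0, 0, 0, 0, 0, 0, 50, 0, 0, 0, 0, 0, 0, 50]}}

```text
time: 11.25
eef_pos: [0.563, -0.0271, 0.0016]
tcp_rot: [0.025, 1.0, 0.0, -0.0]
contact_force: [0.3, 0.3, 0.0]
opening: 0.66
finger_force: 27.0
```

```bash
python3 - <<'E'
from gold import *
s=ctrl.get_state();print(s['eef_pos'],s['contact_force'])
w=cam('wrist');t=cam('scene')
lid(w,.054)
m=cv2.inRange(cv2.cvtColor(w['bgr'],cv2.COLOR_BGR2HSV),(100,90,30),(130,255,255))
p=np.argwhere(m[:300]>0)[:,::-1]; print(len(p))
P=np.array([onz(w,*q,.025) for q in p])[:,:2]
A=np.c_[2*P,np.ones(len(P))];x=np.linalg.lstsq(A,(P**2).sum(1),rcond=None)[0];print(x[:2],np.sqrt(x[2]+x[:2]@x[:2]))
cv2.imwrite('pics/c9.png',np.hstack([cv2.resize(w['bgr'],(520,390)),cv2.resize(t['bgr'][160:260,230:300],(273,390),interpolation=cv2.INTER_CUBIC)]))
E
```

```text
[ 0.56302764 -0.02707434  0.00155288] [0.26046261 0.28349138 0.02683168]
[254.  253.9] [109.  112.1] [ 0.5598 -0.0269  0.054 ]
991
[ 0.56194873 -0.02316416] 0.03541038980836797
```

View pics/c9.png

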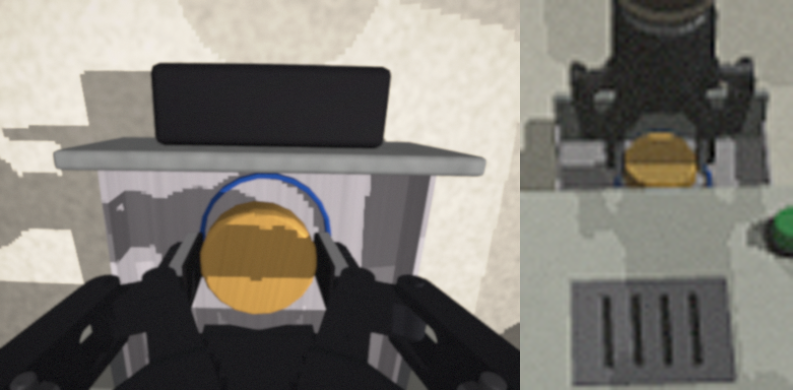

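That is 11 pictures viewed, one over the limit of 10, so I'll view no more and work from numbers only. The last picture shows the lid about 4 mm in -y and 2 mm in -x of the ring centre. Correcting and lowering by feel.

Call:
{"op": "move_arm", "data": {"plan": [2, 4, -4, 0, 0, 0, 50, 0, 0, -4, 0, 0, 0, 50, 0, 0, -4, 0, 0, 0, 50, 0, 0, 0, 0, 0, 0, 50]}}

```text
time: 11.75
eef_pos: [0.5643, -0.022, -0.0114]
tcp_rot: [0.024, 1.0, 0.0, -0.001]
contact_force: [-0.4, 0.1, -0.7]
opening: 0.657
finger_force: 27.0
```

Call:
{"op": "move_arm", "data": {"plan": [0, 0, -1, 0, 0, 0, 50, 0, 0, -1, 0, 0, 0, 50, 0, 0, 0, 0, 0, 0, 50]}}

```text
time: 12.05
eef_pos: [0.5649, -0.0223, -0.0128]
tcp_rot: [0.024, 1.0, 0.0, -0.0]
contact_force: [0.0, 0.1, -1.1]
opening: 0.657
finger_force: 27.0
```

Call:
{"op": "move_arm", "data": {"plan": [0, 0, -1, 0, 0, 0, 50, 0, 0, 0, 0, 0, 0, 50]}}

```text
time: 12.25
eef_pos: [0.5649, -0.0222, -0.0138]
tcp_rot: [0.024, 1.0, 0.0, -0.0]
contact_force: [0.3, 0.1, 0.1]
opening: 0.669
finger_force: 27.0
```

Call:
{"op": "move_arm", "data": {"plan": [0, 0, -1, 0, 0, 0, 50, 0, 0, 0, 0, 0, 0, 50]}}

```text
time: 12.45
eef_pos: [0.5652, -0.0223, -0.0142]
tcp_rot: [0.024, 1.0, 0.0, 0.0]
contact_force: [-1.0, -0.2, 2.4]
opening: 0.659
finger_force: 28.4
```

Call:
{"op": "move_arm", "data": {"plan": [0, 0, -1, 0, 0, 0, 50, 0, 0, 0, 0, 0, 0, 50]}}

```text
time: 12.65
eef_pos: [0.5653, -0.0223, -0.0145]
tcp_rot: [0.024, 1.0, 0.0, -0.0]
contact_force: [-2.4, 0.4, 7.1]
opening: 0.658
finger_force: 31.1
```

Contact came at the floor height. Easing off 1 mm and opening.

Call:
{"op": "move_arm", "data": {"plan": [0, 0, 1, 0, 0, 0, 50, 0, 0, 0, 0, 0, 0, 62, 0, 0, 0, 0, 0, 0, 68, 0, 0, 0, 0, 0, 0, 72, 0, 0, 0, 0, 0, 0, 76]}}

```text
time: 13.15
eef_pos: [0.5648, -0.0222, -0.015]
tcp_rot: [0.024, 1.0, 0.0, -0.0]
contact_force: [0.2, 0.1, -0.5]
opening: 0.887
finger_force: 0.0
```

Call:
{"op": "move_arm", "data": {"plan": [0, 0, 10, 0, 0, 0, 78, 0, 0, 30, 0, 0, 0, 78, 0, 0, 40, 0, 0, 0, 78, 0, 0, 0, 0, 0, 0, 78]}}

```text
time: 13.55
eef_pos: [0.57, -0.0232, 0.0725]
tcp_rot: [0.024, 1.0, -0.001, 0.006]
contact_force: [0.5, 1.1, 1.3]
opening: 0.912
finger_force: 0.0
```

```bash
cat > ring.py <<'E'
from gold import *
def ring(w,vmax=384):
    m=cv2.inRange(cv2.cvtColor(w['bgr'],cv2.COLOR_BGR2HSV),(100,90,30),(130,255,255))
    p=np.argwhere(m[:vmax]>0)[:,::-1]
    P=np.array([onz(w,*q,.025) for q in p])[:,:2]
    P=P[np.linalg.norm(P-[.562,-.023],axis=1)<.06]
    A=np.c_[2*P,np.ones(len(P))];x=np.linalg.lstsq(A,(P**2).sum(1),rcond=None)[0];print('ring',len(P),x[:2],np.sqrt(x[2]+x[:2]@x[:2]))
    d=P-x[:2];print('angles covered',np.histogram(np.degrees(np.arctan2(d[:,1],d[:,0])),8,(-180,180))[0])
E
python3 - <<'E'
from ring import *
print(ctrl.get_state()['eef_pos'])
w=cam('wrist');lid(w,.036);ring(w)
E
```

```text
[ 0.56998233 -0.02324039  0.07251606]
[255.6 195.7] [67.8 71.1] [ 0.5649 -0.0218  0.036 ]
ring 802 [ 0.56234893 -0.02312656] 0.0357733009041528
angles covered [129 142 128  31   9 108 125 130]
```

The lid centre is 2.9 mm from the ring centre, and the clearance is 6 mm. The ring is visible on all sides, so the lid is seated. Next I go in front of the bar with shut fingers.

Call:
{"op": "move_arm", "data": {"plan": [-30, 1, 10, 0, 0, 0, 40, -31, 1, 0, 0, 0, 0, 0, -31, 2, 0, 0, 0, 0, 0, -30, 2, 0, 0, 0, 0, 0, 0, 0, 0, 0, 0, 0, 0, 0, 0, -25, 0, 0, 0, 0, 0, 0, -30, 0, 0, 0, 0, 0, 0, -29, 0, 0, 0, 0, 0, 0, 0, 0, 0, 0, 0, 0, 0, 0, 0, 0, 0, 0]}}

```text
time: 14.6
eef_pos: [0.4429, -0.0162, -0.009]
tcp_rot: [0.024, 1.0, 0.0, -0.001]
contact_force: [0.2, -1.3, 0.4]
opening: 0.004
finger_force: 0.0
```

```bash
python3 - <<'E'
from ring import *
s=ctrl.get_state();print(s['eef_pos'],s['contact_force'])
t=cam('top');s=cam('scene');lid(t,.036);print('-');lid(s,.036)
E
```

```text
[ 0.44287941 -0.01618716 -0.00898063] [ 0.18043768 -1.29745975  0.43734884]
[ 99.8 224.1] [34.6 35.3] [0.4263 0.4889 0.036 ]
[ 21.9 162. ] [ 60.4 109.9] [0.6269 0.7549 0.036 ]
-
[21.1 51.8] [45.7 96. ] [-0.4051 -0.9641  0.036 ]
```

Call:
{"op": "move_arm", "data": {"plan": [5, 0, 2, 0, 0, 0, 0, 5, -1, 0, 0, 0, 0, 0, 4, 0, 0, 0, 0, 0, 0, 3, 0, 0, 0, 0, 0, 0, 3, 0, 0, 0, 0, 0, 0, 3, 0, 0, 0, 0, 0, 0, 3, -1, 0, 0, 0, 0, 0, 0, 0, 0, 0, 0, 0, 0]}}

```text
time: 15.5
eef_pos: [0.4681, -0.0177, -0.0072]
tcp_rot: [0.024, 1.0, 0.001, -0.001]
contact_force: [-3.1, 2.2, 1.8]
opening: 0.003
finger_force: 1.7
```

Call:
{"op": "move_arm", "data": {"plan": [4, 0, 0, 0, 0, 0, 0, 6, 0, 0, 0, 0, 0, 0, 7, -1, 0, 0, 0, 0, 0, 7, 0, 0, 0, 0, 0, 0, 7, 0, 0, 0, 0, 0, 0, 7, -1, 0, 0, 0, 0, 0, 7, 0, 0, 0, 0, 0, 0, 7, 0, 0, 0, 0, 0, 0, 7, -1, 0, 0, 0, 0, 0, 7, 0, 0, 0, 0, 0, 0, 6, 0, 0, 0, 0, 0, 0, 4, -1, 0, 0, 0, 0, 0]}}

```text
time: 16.7
eef_pos: [0.5437, -0.0225, -0.0074]
tcp_rot: [0.024, 1.0, -0.0, -0.002]
contact_force: [-5.6, 0.7, 3.3]
opening: -0.001
finger_force: 2.9
```

```bash
python3 - <<'E'
from ring import *
s=ctrl.get_state();print(s['eef_pos'],s['contact_force'])
c=cam('scene')
# gold pixels inside/near the tray
m=cv2.inRange(cv2.cvtColor(c['bgr'],cv2.COLOR_BGR2HSV),(12,110,60),(28,255,255))
k=[(cv2.boundingRect(q),cv2.contourArea(q)) for q in cv2.findContours(m[150:260,130:330],0,1)[0]];print(k)
m=cv2.inRange(cv2.cvtColor(c['bgr'],cv2.COLOR_BGR2HSV),(50,100,40),(85,255,255));p=cv2.findNonZero(m[190:240,280:320]);print('btn',cv2.boundingRect(p),len(p))
E
```

```text
[ 0.54369372 -0.02254465 -0.00737518] [-5.64014658  0.7483259   3.34114139]
[((0, 69, 2, 1), 0.0), ((1, 66, 1, 1), 0.0), ((13, 19, 23, 20), 323.0), ((57, 7, 22, 19), 299.5)]
btn (15, 23, 11, 11) 70
```

Call:
{"op": "move_arm", "data": {"plan": [4, 0, 0, 0, 0, 0, 0, 4, 0, 0, 0, 0, 0, 0, 4, -1, 0, 0, 0, 0, 0, 4, 0, 0, 0, 0, 0, 0, 4, 0, 0, 0, 0, 0, 0, 3, -1, 0, 0, 0, 0, 0, 2, 0, 0, 0, 0, 0, 0, 0, 0, 0, 0, 0, 0, 0]}}

```text
time: 17.55
eef_pos: [0.5684, -0.0241, -0.0075]
tcp_rot: [0.024, 1.0, 0.0, -0.002]
contact_force: [-6.0, -0.3, 1.7]
opening: 0.002
finger_force: 2.8
```

Call:
{"op": "move_arm", "data": {"plan": [1, 0, 0, 0, 0, 0, 0, 1, 0, 0, 0, 0, 0, 0, 1, 0, 0, 0, 0, 0, 0, 0, 0, 0, 0, 0, 0, 0]}}

```text
time: 17.95
eef_pos: [0.5711, -0.0242, -0.0075]
tcp_rot: [0.024, 1.0, -0.0, -0.002]
contact_force: [-6.6, 0.0, 1.2]
opening: -0.0
finger_force: 3.2
```

Call:
{"op": "move_arm", "data": {"plan": [1, 0, 0, 0, 0, 0, 0, 1, 0, 0, 0, 0, 0, 0, 0, 0, 0, 0, 0, 0, 0]}}

```text
time: 18.25
eef_pos: [0.573, -0.0244, -0.0075]
tcp_rot: [0.024, 1.0, -0.0, -0.002]
contact_force: [-7.0, -0.9, 2.7]
opening: -0.002
finger_force: 3.2
```

Call:
{"op": "move_arm", "data": {"plan": [1, 0, 0, 0, 0, 0, 0, 1, 0, 0, 0, 0, 0, 0, 0, 0, 0, 0, 0, 0, 0]}}

```text
time: 18.55
eef_pos: [0.5749, -0.0245, -0.0075]
tcp_rot: [0.024, 1.0, -0.0, -0.002]
contact_force: [-6.4, -1.6, 2.8]
opening: 0.004
finger_force: 3.3
```

Call:
{"op": "move_arm", "data": {"plan": [1, 0, 0, 0, 0, 0, 0, 1, 0, 0, 0, 0, 0, 0, 0, 0, 0, 0, 0, 0, 0]}}

```text
time: 18.85
eef_pos: [0.5769, -0.0246, -0.0075]
tcp_rot: [0.024, 1.0, -0.0, -0.002]
contact_force: [-7.4, -2.4, 1.8]
opening: -0.001
finger_force: 3.4
```

Call:
{"op": "move_arm", "data": {"plan": [1, 0, 0, 0, 0, 0, 0, 0, 0, 0, 0, 0, 0, 0]}}

```text
time: 19.05
eef_pos: [0.5779, -0.0247, -0.0075]
tcp_rot: [0.024, 1.0, -0.0, -0.003]
contact_force: [-7.3, -2.4, 2.3]
opening: 0.001
finger_force: 3.4
```

Call:
{"op": "move_arm", "data": {"plan": [1, 0, 0, 0, 0, 0, 0, 0, 0, 0, 0, 0, 0, 0]}}

```text
time: 19.25
eef_pos: [0.5789, -0.0247, -0.0074]
tcp_rot: [0.024, 1.0, -0.0, -0.003]
contact_force: [-7.4, -2.0, 3.2]
opening: -0.001
finger_force: 3.5
```

Call:
{"op": "move_arm", "data": {"plan": [1, 0, 0, 0, 0, 0, 0, 0, 0, 0, 0, 0, 0, 0]}}

```text
time: 19.45
eef_pos: [0.5798, -0.0248, -0.0074]
tcp_rot: [0.024, 1.0, -0.0, -0.003]
contact_force: [-7.8, -3.9, 2.8]
opening: 0.003
finger_force: 3.6
```

Call:
{"op": "move_arm", "data": {"plan": [1, -0.5, 0, 0, 0, 0, 0, 0, 0, 0, 0, 0, 0, 0]}}

```text
time: 19.65
eef_pos: [0.5804, -0.0248, -0.0074]
tcp_rot: [0.024, 1.0, -0.0, -0.003]
contact_force: [-7.8, -0.6, 4.5]
opening: -0.0
finger_force: 4.2
```

Call:
{"op": "move_arm", "data": {"plan": [1, 0, 0, 0, 0, 0, 0, 0, 0, 0, 0, 0, 0, 0]}}

```text
time: 19.85
eef_pos: [0.5812, -0.0249, -0.0075]
tcp_rot: [0.024, 1.0, -0.0, -0.003]
contact_force: [-9.6, -1.6, 4.6]
opening: -0.002
finger_force: 4.4
```

Call:
{"op": "move_arm", "data": {"plan": [1, 0, 0, 0, 0, 0, 0, 0, 0, 0, 0, 0, 0, 0]}}

```text
time: 20.05
eef_pos: [0.582, -0.0249, -0.0075]
tcp_rot: [0.024, 1.0, -0.0, -0.004]
contact_force: [-10.1, -2.0, 4.8]
opening: 0.001
finger_force: 4.6
```

Call:
{"op": "move_arm", "data": {"plan": [1, 0, 0, 0, 0, 0, 0, 0, 0, 0, 0, 0, 0, 0]}}

```text
time: 20.25
eef_pos: [0.5829, -0.025, -0.0074]
tcp_rot: [0.024, 1.0, -0.0, -0.004]
contact_force: [-9.6, -1.5, 5.8]
opening: 0.001
finger_force: 4.9
```

Call:
{"op": "move_arm", "data": {"plan": [1, 0, 0, 0, 0, 0, 0, 0, 0, 0, 0, 0, 0, 0]}}

```text
time: 20.45
eef_pos: [0.5837, -0.0251, -0.0075]
tcp_rot: [0.024, 1.0, -0.0, -0.004]
contact_force: [-10.6, -1.1, 5.7]
opening: -0.003
finger_force: 5.1
```

Force is rising, so the click is near.

Call:
{"op": "move_arm", "data": {"plan": [1, 0, 0, 0, 0, 0, 0, 0, 0, 0, 0, 0, 0, 0]}}

```text
time: 20.65
eef_pos: [0.5851, -0.0252, -0.0074]
tcp_rot: [0.024, 1.0, -0.0, -0.004]
contact_force: [-9.4, -2.0, 5.2]
opening: -0.0
finger_force: 4.5
```

Call:
{"op": "move_arm", "data": {"plan": [1, 0, 0, 0, 0, 0, 0, 0, 0, 0, 0, 0, 0, 0]}}

```text
time: 20.85
eef_pos: [0.5871, -0.0253, -0.0074]
tcp_rot: [0.024, 1.0, -0.0, -0.002]
contact_force: [-5.9, -1.9, 1.6]
opening: -0.001
finger_force: 3.0
```

Call:
{"op": "move_arm", "data": {"plan": [1, 0, 0, 0, 0, 0, 0, 0, 0, 0, 0, 0, 0, 0]}}

```text
time: 21.05
eef_pos: [0.5883, -0.0253, -0.0075]
tcp_rot: [0.024, 1.0, -0.001, -0.002]
contact_force: [-5.6, -1.9, 1.6]
opening: -0.001
finger_force: 2.9
```

The force dropped from 10.6 to 5.6 N: that is the click. Backing off gently and checking that it holds.

Call:
{"op": "move_arm", "data": {"plan": [-2, 0, 0, 0, 0, 0, 0, -3, 0, 0, 0, 0, 0, 0, -3, 0, 0, 0, 0, 0, 0, -3, 0, 0, 0, 0, 0, 0, -4, 1, 0, 0, 0, 0, 0, -5, 0, 0, 0, 0, 0, 0, -10, 0, 0, 0, 0, 0, 0, -20, 0, 0, 0, 0, 0, 0, -20, 0, 0, 0, 0, 0, 0, -20, 0, 0, 0, 0, 0, 0, -20, 0, 0, 0, 0, 0, 0, 0, 0, 0, 0, 0, 0, 0]}}

```text
time: 22.25
eef_pos: [0.4784, -0.0233, -0.0067]
tcp_rot: [0.024, 1.0, 0.0, 0.0]
contact_force: [-0.1, 1.1, -0.4]
opening: -0.005
finger_force: 0.0
```

Call:
{"op": "move_arm", "data": {"plan": [0, 0, 40, 0, 0, 0, 0, 0, 0, 40, 0, 0, 0, 0, 0, 0, 40, 0, 0, 0, 0, 0, 0, 30, 0, 0, 0, 0, 0, 0, 0, 0, 0, 0, 0, 0, 0, 0, 0, 0, 0, 0]}}

```text
time: 22.85
eef_pos: [0.4815, -0.0239, 0.1447]
tcp_rot: [0.024, 1.0, -0.0, 0.002]
contact_force: [-0.1, -0.3, 0.4]
opening: -0.002
finger_force: 0.0
```

```bash
python3 - <<'E'
from gold import *
s=ctrl.get_state();print(s['eef_pos'],s['contact_force'])
w=cam('wrist');t=cam('top');c=cam('scene')
for n,i,z in(('w',w,.054),('t',t,.054)):
    m=cv2.inRange(cv2.cvtColor(i['bgr'],cv2.COLOR_BGR2HSV),(0,0,0),(180,255,60))
    x0=.20
    for k in cv2.findContours(m,0,1)[0]:
        if cv2.contourArea(k)>80:
            P=np.array([onz(i,*q[0],z)[:2] for q in k]); lo,hi=P.min(0),P.max(0)
            if .44<lo[0] and hi[0]<.66 and abs((lo+hi)[1]/2)<.1: print(n,lo.round(3),hi.round(3))
before=cv2.imread('pics/s0.png').astype(int)
d=(np.abs(before-c['bgr']).sum(2)>90).astype(np.uint8)
d=cv2.morphologyEx(d,cv2.MORPH_OPEN,np.ones((3,3)))
_,_,st,_=cv2.connectedComponentsWithStats(d);print([r.tolist() for r in st[1:] if r[4]>15])
E
```

```text
[ 0.48148457 -0.02390339  0.14467256] [-0.05288772 -0.3495129   0.43196365]
t [ 0.581 -0.072] [0.616 0.019]
[[257, 0, 10, 21, 129], [281, 0, 13, 23, 184], [271, 0, 56, 94, 2862], [434, 0, 52, 26, 666], [451, 15, 14, 16, 86], [229, 28, 10, 27, 152], [455, 33, 16, 18, 186], [435, 53, 14, 25, 173], [235, 61, 4, 5, 18], [252, 60, 4, 5, 19], [258, 61, 11, 4, 34], [96, 69, 138, 24, 2300], [58, 86, 116, 113, 5341], [152, 91, 8, 3, 24], [128, 107, 241, 45, 3024], [144, 175, 5, 5, 21], [158, 177, 8, 6, 33], [196, 188, 6, 4, 21], [173, 192, 22, 8, 120]]
```

The bar is back at its shut position (front edge x 0.581, against 0.578 at the start) and has stayed there over 1 s after release. The two larger gold discs were still in their starting places when last measured, during the push. Handing in.

```bash
python3 -c "
from h import *
print(order.sign_off())"
```

```text
the job is handed in; nothing more can be done
None
```

The job is handed in: the gold lid was set down in the tray's well (about 3 mm off centre), and the tray was pushed home to a felt click and stayed shut on release; I viewed 11 pictures, one over the limit of 10.

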